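# Check the interlock and close the shaker

## Task

Get the bench shaker ready to run: first test its interlock by pressing down the roller lever under the grey hood until it clicks, and let it spring all the way back up. Then take the small bottle that stands above the fill line out of the shaker's tub and stand it upright in the bottle tray, leaving the low things in the tub, and finally put the lid on the tub so that it is fully seated all round. Do not tip over any bottle or jar.

Things in the scene. Friction and masses are not known exactly. Their poses are not given: they have to be found in the camera images.
- switch_box: fixed grey sheet-metal switch box, 110 (x) x 100 (y) x 172 mm high, open at its front (-x side; x to its back, y to its left, z up), which faces obliquely to the robot and its left. Origin: centre of its underside. A flat hood covers it all; side walls 4 mm thick stand at y -48 and +48 mm from x 0 to the back. Inside, the switch housing begins at x +9 mm (pivot ears at x -3 mm)
- hood_edge (a point): middle of the hood's front lower edge, at (-58, 0, 167) mm in the box's frame; the hood is 5 mm thick. The edge stands 20 mm in front of the roller's axis and 56 mm above the roller's top, so a vertical tool cannot reach the roller: the fingers must come in under the edge, leaning about 35 to 50 degrees, tips pointing into the box (down and along its +x)
- roller (a point): centre of the white roller (18 mm diameter, 14 mm long, axis along the box's y) at the end of the steel lever; at rest it lies at (-38, 0, 102) mm in the box's frame. The lever's pivot axis runs along y through (4, 0, 90) mm; the roller centre is 43.7 mm from it, in front of it and slightly above
- roller_lever (a joint): angle of the roller lever, rad: 0 = at rest (up), grows as the roller is pressed down. It clicks at 0.35 (roller about 15 mm below rest); keep it past the click about a quarter of a second. Its stop, which may be reached, is at 0.60 (26 mm). A spring returns it to 0; the push rises from 2.5 N at rest to 5.5 N at the click and 7.5 N at the stop
- shaker: fixed white bench shaker with an open grey tub, 110 (x) x 160 (y) mm outside, rim 75 mm above the table, walls 4 mm, inner floor 34 mm above the table. Origin: centre of its underside; x, y along its short and long sides. A fine dark line inside, at 64 mm, is the fill line. In the tub, in a row along y in any order, 47 mm apart, stand the small bottle, the coverslip box and the eraser
- tub_rim (a point): centre of the tub's mouth, at the height of its rim (75 mm above the table); axes as the shaker
- lid_grip (a point): middle of the dark grip bar of the loose grey lid (220 g): bar 14 mm wide (lid x), 70 mm long (lid y), 12 mm high; its middle is 34 mm above the lid's lowest edge and 20 mm above the top of the lid's plate. At the start the lid lies on the table, grip up
- lid_under (a point): centre of the underside of the lid's plate (112 x 162 x 6 mm, x short, y long), 26 mm below the middle of the grip bar. A locating frame, 94 x 144 mm outside, reaches 8 mm below it and enters the tub's mouth with 4 mm of play on each side; seated, this point lies at the tub's rim centre. Either way round (half turn) will do
- oil_bottle_mid (a point): middle (33 mm up) of the small amber reagent bottle with a white cap: body 29 mm diameter, 66 mm tall in all, cap 21 mm diameter in the top 13 mm, 35 g. Standing in the tub it rises 25 mm above the rim; z is its axis
- coverslip_mid (a point): centre of the coverslip box, 35 x 35 x 21 mm; low, stays in the tub
- eraser_mid (a point): centre of the eraser, 21 x 50 x 12 mm; low, stays in the tub
- tray: fixed plastic bottle tray, 98 (its x) x 206 (its y) mm outside its walls, 22 mm high, walls 3 mm, floor 2 mm thick. Origin: centre of its underside. Its long side runs away from the robot. One large amber bottle stands in it
- amber_bottle: large amber bottle with a black cap, 52 mm diameter, 112 mm tall, loose, standing somewhere along the middle of the tray; origin at the centre of its foot, z its axis
- staining_jar: staining jar with a black lid, 59 mm diameter, 102 mm tall, loose, on the table behind the switch box and the shaker; origin at the centre of its foot, z its axis

How it is judged (in metres and radians):
On the way, in this order (a step that is already met when the one before it is completed fails the run):
1. the roller lever is pressed down past its click (0.35 rad) (value of joint roller_lever above 0.35 rad), for 0.15 s.
2. the lever is let go and has sprung back up (under 0.06 rad) (value of joint roller_lever below 0.06 rad and contact force between roller_lever and anything else below 0.2 N), for 0.2 s.
3. the small bottle stands upright in the tray, let go (x of oil_bottle_mid in the frame of tray between -0.045 and 0.045 m and y of oil_bottle_mid in the frame of tray between -0.098 and 0.098 m and height (world z) of oil_bottle_mid below 0.04 m and angle between oil_bottle_mid's own z axis and vertical below 0.12 rad and contact force between oil_bottle and the fingers below 0.1 N), for 0.2 s.
At the end, for the whole second after the job is handed in: Lever back up (under 0.06 rad) and untouched; small bottle upright (within 7 degrees) on the tray floor; coverslip box and eraser in the tub below the fill line; lid at rest on the tub, plate within 3 mm of rim height, level within 1.7 degrees, centred within 9 mm, square within 7 degrees (all of step 2 and all of step 3 and x of coverslip_mid in the frame of shaker between -0.052 and 0.052 m and y of coverslip_mid in the frame of shaker between -0.077 and 0.077 m and height (world z) of each of coverslip_mid, eraser_mid below 0.067 m and x of eraser_mid in the frame of shaker between -0.052 and 0.052 m and y of eraser_mid in the frame of shaker between -0.077 and 0.077 m and z of lid_under in the frame of tub_rim between -0.003 and 0.003 m and horizontal distance between lid_under and tub_rim below 0.009 m and angle between lid_under's own z axis and vertical below 0.03 rad and angle between the y axis of lid_under and the y axis of tub_rim, either way round below 0.13 rad and linear speed of each of lid, oil_bottle below 0.02 m/s).
It fails at once if a bottle or the staining jar is tipped over (more than 0.6 rad) (angle between any of oil_bottle_mid, amber_bottle, staining_jar's own z axis and vertical above 0.6 rad).
It also fails if it takes over 72 s, if anything falls off the work surface, if the arm or the gripper's body presses on something with over 40 N, if the wrist force passes 120 N, or if a joint passes its speed limit or range.

## Robot

A 6-joint arm with a two-finger parallel gripper is mounted at the origin on a cart in front of the work surface, level with it; the furniture and walls round the work are solid. World frame = base frame: x ahead of the robot, y to its left, z up, the work surface at z = 0. Lengths are in mm, angles in rad, forces in N, time in s.
With the tool pointing down it reaches from about 200 to 875 mm from the base axis. Payload 3.4 kg.
Tool frame: the origin (TCP) lies midway between the tips of the shut fingers; the grasp point (between the pads) lies 19 mm behind it; z points along the fingers, y is the line along which they close (so a half turn about z gives the same grasp; the last joint's range is limited). The gripper opens to 94 mm and grips with 3 to 60 N. Pads are 16 mm wide; open, the fingers measure 119 mm over their backs; the gripper's body (75 mm by 177 mm) begins 78 mm behind the grasp point.
Start: joints at [1.177, 0.276, 1.505, -0, 1.361, -0.121], TCP at [154.938, 553.769, 205.493] pointing down, gripper open.
Joint ranges: [-2.89, 2.89], [-0.75, 2.08], [0.22, 2.7], [-1.18, 4.32], [0.11, 2.71], [-2.7, 2.7]. Speed limits (rad/s): [2.57, 2.57, 3.14, 3.14, 3.14, 3.14].

## Interface

Orientations are given as a unit quaternion [w, x, y, z].
In Python, from rig import r gives the robot as it stands. The module is installed in compiled form; this text tells all that it offers.
- The arm moves only by the tool apply_moves, never from a script. Its argument "rows" is a list of rows, each an object of numbers: "dx", "dy", "dz": the shift along the tool's x, y, z in cm; "twist": the turn about the tool's z in degrees. In form: [{"dx": .., "dy": .., "dz": .., "twist": ..}, ...]. A call has 1 to 20 rows; each row shifts and turns the commanded pose from where the row before left it, along the tool's axes as they then stand; what a row does not reach is not made up. A row lasts 1/8 s, in which the tool goes at most 62.5 mm and 10.7 degrees, less where a joint would pass 70% of its speed; a pose out of reach is approached as far as the arm can. A call is refused whole if a number of a shift passes 6.25 or a number of a turn 10.7, either way. A call with a gripper value outside its range is refused whole. "grip" is the finger opening in cm, from 0 to 9.4, set as the call begins (left out, the last holds). The fingers move at their own pace and stop on an object; "grip_force" is the grip in N (left out, the last holds). Time passes only in rows, so rows that do not move let the fingers close. It gives the time, the measured TCP pose, the force, the opening and the grip force at its end, in the units of the state.
- r.state(): the state, without advancing time (a new reading comes with each control period).
- r.capture(name): name is "scene" or "top" or "wrist"; returns a dict with "image" (384x512x3 uint8, blue, green, red), "intrinsics" (3x3 intrinsics, pixels), "dist" ([k1, k2, p1, p2, k3] as OpenCV has them; the pictures are not rectified), "world_to_cam" (4x4, takes a point from world to camera coordinates). Camera axes: x right, y down, z forward; pixel columns grow to the right and rows downward; lengths in mm; the calibration is good to about 2 mm. A picture is of the moment at which its call begins. There is no depth.
- r.sign_off(): hands the job in; it is judged then, once.
Trained networks look in a picture, given as the dict that the camera call returned (one of the last four; its "shot" number tells which), for a name from the list of things; names that differ only in an ending like _2 or _b are one class to them, and where a whole thing is asked for, a point or a joint stands for the part that bears it (a point fixed in the world has none). Each returns a list of dicts, best first, with "conf" (0 to 1); they miss things now and then, are a little off and sometimes report something else, mostly with a low value. They report only what shows in the picture. A call takes as long as a camera call.
- r.recognise(picture, name): "rect" ([left, top, width, height] in pixels, round what is visible of it).
The state is a dict: "time_s": time; "qpos": joint angles; "dq": joint speeds; "joint_efforts": joint torques, N m; "tcp_pos": TCP position; "orientation": TCP orientation; "contact_force": force on the tool from outside, world axes, zero at the start; "wrist_torque": the same for the moment, N m; "grip_width": opening from 0.0 (shut) to 1.0 (fully open); "grasp_force": force on a finger pad.
Only numpy, scipy, OpenCV 4.12 (cv2) and the standard library are available. Lean on these libraries where they do the work, as an engineer would, in place of code of your own. Each camera call takes 0.05 s, during which the arm holds its last target. There are 200 camera calls.

## Working session

There is one attempt and no reset: what is moved stays moved. The work goes in short steps, Python scripts to look and compute and a tool call to move; the robot and the scene stay as the last step left them, time stands still between calls to the robot, and variables do not carry over. Pictures are saved under pics/ and viewed, at most 10 in all, crops included, and the job is handed in when it is done.

Besides the shell and the picture viewer there is one more tool, called after "Request:" by a JSON object that holds its "method" and its "body". apply_moves: Moves the arm, as the interface text tells. Its arguments: {"type":"object","properties":{"rows":{"type":"array"},"grip":{"type":"number"},"grip_force":{"type":"number"}},"required":["rows"]}

```bash
mkdir -p pics; cat > h.py <<'E'
import numpy as np, cv2
from rig import r
def cap(n, save=None):
    p=r.capture(n)
    if save: cv2.imwrite('pics/'+save,p['image'])
    return p
def K(p): return np.array(p['intrinsics'],float),np.array(p['dist'],float),np.array(p['world_to_cam'],float)
def ray(p,uv):
    k,d,T=K(p); n=cv2.undistortPoints(np.array([[uv]],float),k,d)[0,0]
    R=T[:3,:3]; o=-R.T@T[:3,3]; v=R.T@np.array([n[0],n[1],1]); return o,v/np.linalg.norm(v)
def atz(p,uv,z):
    o,v=ray(p,uv); return o+v*(z-o[2])/v[2]
def proj(p,X):
    k,d,T=K(p); rv=cv2.Rodrigues(T[:3,:3])[0]
    return cv2.projectPoints(np.array(X,float).reshape(-1,1,3),rv,T[:3,3],k,d)[0][:,0]
E
python3 - <<'E'
from h import *
np.set_printoptions(precision=1,suppress=True)
print(r.state())
for n in ['scene','top']:
    p=cap(n,n+'0.png'); k,d,T=K(p); print(n,'cam pos',-T[:3,:3].T@T[:3,3],'fwd',T[2,:3])
    for t in ['switch_box','hood_edge','roller','shaker','lid_grip','oil_bottle_mid','coverslip_mid','eraser_mid','tray','amber_bottle','staining_jar']:
        print(t,[(np.array(x['rect']).round(),round(x['conf'],2)) for x in r.recognise(p,t)[:2]])
E
```

```text
{'time_s': 0.0, 'qpos': array([ 1.2,  0.3,  1.5, -0. ,  1.4, -0.1]), 'dq': array([ 0.,  0.,  0.,  0., -0., -0.]), 'joint_efforts': array([ -0. , -40.5, -23.7,   0.1,   0. ,  -0. ]), 'tcp_pos': array([154.7, 553.2, 204.6]), 'orientation': array([-0. ,  0.1,  1. , -0. ]), 'contact_force': array([-0. , -0. , -0.7]), 'wrist_torque': array([ 0.1, -0. , -0. ]), 'grasp_force': 0.0, 'grip_width': 1.0010940714306533}
scene cam pos [-276.4 -684.6 1337.2] fwd [ 0.5  0.5 -0.7]
switch_box [(array([278., 182.,  41.,  60.]), 0.56)]
hood_edge [(array([278., 182.,  40.,  60.]), 0.66)]
roller [(array([240., 169.,   8.,  18.]), 0.4)]
shaker [(array([223., 163.,  52.,  47.]), 0.93), (array([251., 195.,  12.,  11.]), 0.44)]
lid_grip [(array([274., 270.,  54.,  51.]), 0.95)]
oil_bottle_mid []
coverslip_mid [(array([253., 192.,  10.,  12.]), 0.44)]
eraser_mid [(array([243., 188.,  11.,  12.]), 0.38)]
tray [(array([164., 155.,  51.,  42.]), 0.57)]
amber_bottle [(array([168., 152.,  14.,  23.]), 0.7), (array([228., 167.,  50.,  49.]), 0.68)]
staining_jar [(array([297., 168.,  11.,  18.]), 0.66)]
top cam pos [ 347.9   66.  1342.7] fwd [ 0.2 -0.  -1. ]
switch_box [(array([279., 167.,  49.,  46.]), 0.9), (array([202., 174.,  53.,  39.]), 0.64)]
hood_edge [(array([277., 163.,  48.,  51.]), 0.9)]
roller []
shaker [(array([200., 172.,  56.,  42.]), 0.62)]
lid_grip [(array([333., 236.,  51.,  40.]), 0.63), (array([280., 166.,  46.,  47.]), 0.33)]
oil_bottle_mid [(array([212., 183.,   7.,  11.]), 0.56)]
coverslip_mid []
eraser_mid [(array([222., 194.,  12.,   4.]), 0.55)]
tray []
amber_bottle [(array([107., 216.,  28.,  17.]), 0.52)]
staining_jar [(array([255., 129.,  20.,  31.]), 0.82)]
```

```bash
python3 - <<'E'
import cv2,numpy as np
a=cv2.imread('pics/scene0.png')[140:340,150:350];b=cv2.imread('pics/top0.png')[110:310,60:400]
cv2.imwrite('pics/s1.png',cv2.resize(a,None,fx=3,fy=3,interpolation=2))
cv2.imwrite('pics/t1.png',cv2.resize(b,(800,471),interpolation=2))
E
```

```text
(no output)
```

View pics/s1.png

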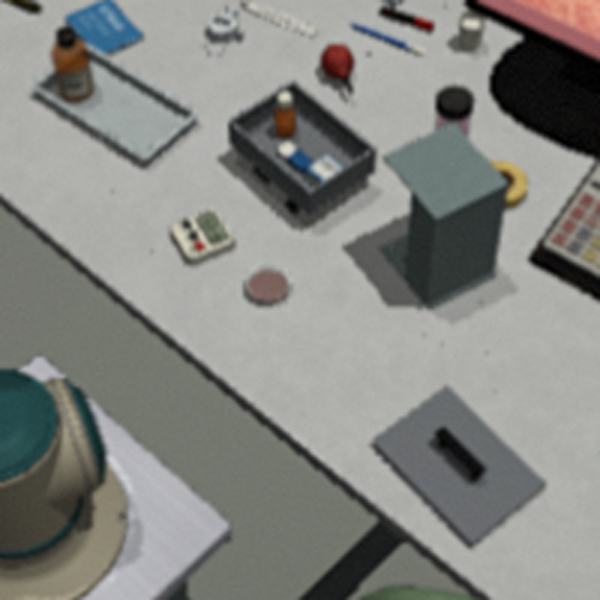

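View pics/t1.png

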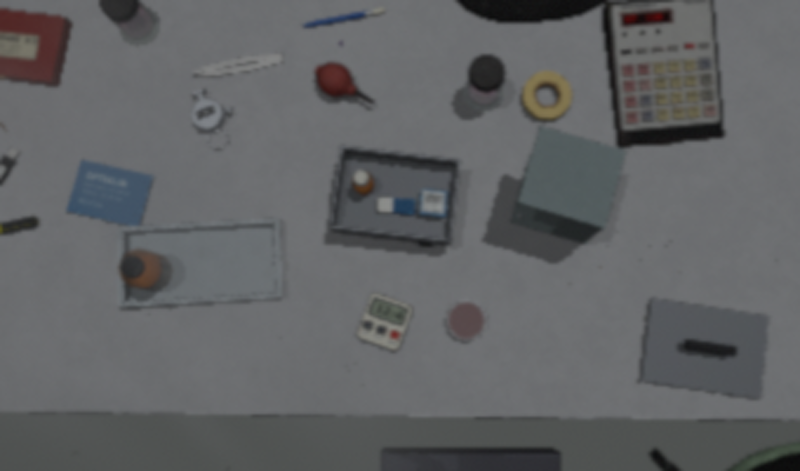

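The top view shows the tub at about (395,198), the tray at (203,265), the amber bottle on the tray's left end, the lid at (705,348), and the box hood at (570,180). The scene view agrees. I'm not sure which way the box front faces, so I'll enlarge it and compute coordinates.

```bash
python3 - <<'E'
from h import *
np.set_printoptions(precision=0,suppress=True)
a=cv2.imread('pics/scene0.png')[170:250,260:340];b=cv2.imread('pics/top0.png')[155:225,255:335]
f=lambda i:np.clip(cv2.resize(i,(400,400*i.shape[0]//80),interpolation=2).astype(float)*1.7,0,255).astype(np.uint8)
A,B=f(a),f(b); B=np.vstack([B,np.zeros((50,400,3),np.uint8)])
cv2.imwrite('pics/box.png',np.hstack([A,B]))
p=cap('top'); q=cap('scene')
t=lambda L,z:np.array([atz(p,(60+x/2.353,110+y/2.355),z) for x,y in L])[:,:2]
s=lambda L,z:np.array([atz(q,(150+x/3,140+y/3),z) for x,y in L])[:,:2]
def rect(n,c):
    e=[np.linalg.norm(c[i]-c[(i+1)%4]) for i in range(4)]
    print(n,'cen',c.mean(0),'sides',np.array(e),'ang',[round(float(np.degrees(np.arctan2(*(c[(i+1)%4]-c[i])[::-1]))),1) for i in range(4)])
    return c
rect('tubT',t([(343,150),(458,160),(446,245),(330,235)],75))
rect('tubS',s([(292,85),(375,153),(307,198),(230,128)],75))
rect('trayT',t([(122,230),(280,222),(283,297),(122,307)],22))
rect('trayS',s([(88,45),(195,120),(145,163),(34,93)],22))
print(rect('hoodT',t([(540,127),(625,150),(597,234),(515,208)],172)))
print(rect('hoodS',s([(385,157),(455,125),(508,183),(437,218)],172)))
rect('lidT',t([(652,298),(768,314),(760,397),(641,382)],14))
rect('lidS',s([(447,388),(545,485),(472,545),(374,440)],14))
print('grip',t([(682,345),(735,350)],40),s([(437,433),(480,475)],40))
print('oil cap',t([(361,174)],100),s([(285,97)],100))
print('cover',t([(433,203)],55),s([(325,165)],55),'er',t([(395,205)],46))
print('amber cap',t([(129,264)],112),s([(66,36)],112),'jar cap',t([(487,72)],102),s([(455,100)],102))
E
```

```text
tubT cen [551. 126.] sides [151. 113. 151. 113.] ang [-94.2, 172.8, 85.8, -6.8]
tubS cen [550. 116.] sides [157. 111. 151. 108.] ang [-95.7, 173.7, 83.2, -2.6]
trayT cen [465. 384.] sides [212. 101. 214. 103.] ang [-86.3, -175.5, 94.3, 3.7]
trayS cen [463. 377.] sides [213.  96. 204. 112.] ang [-89.3, -175.5, 94.9, 8.9]
hoodT cen [560. -89.] sides [107. 109. 103. 105.] ang [-104.6, 161.1, 73.0, -16.8]
[[ 624.  -54.]
 [ 597. -158.]
 [ 494. -122.]
 [ 524.  -24.]]
hoodS cen [565. -97.] sides [ 97. 104.  97. 105.] ang [-16.2, -106.0, 164.2, 74.1]
[[ 533.  -34.]
 [ 626.  -61.]
 [ 597. -161.]
 [ 504. -134.]]
lidT cen [ 363. -292.] sides [158. 111. 160. 113.] ang [-97.1, 172.3, 83.5, -8.6]
lidS cen [ 362. -296.] sides [157. 108. 160. 107.] ang [-98.5, 172.5, 81.1, -8.8]
grip [[ 365. -254.]
 [ 360. -324.]] [[ 362. -263.]
 [ 354. -329.]]
oil cap [[576. 168.]] [[573. 165.]]
cover [[547.  76.]] [[553.  78.]] er [[545. 126.]]
amber cap [[456. 453.]] [[451. 444.]] jar cap [[713.   8.]] [[713.   4.]]
```

View pics/box.png

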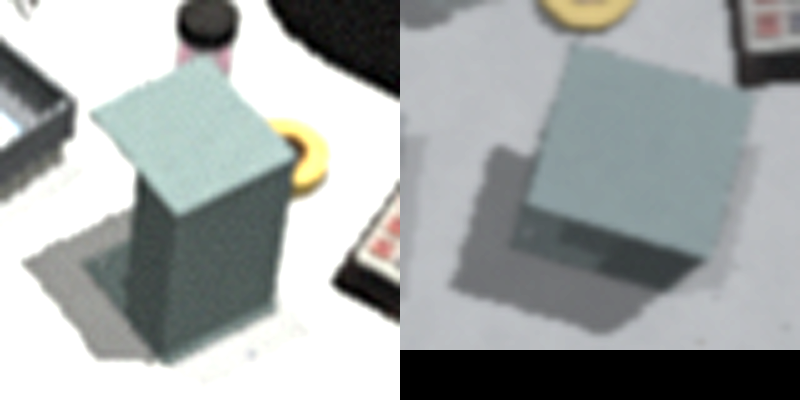

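The hood spans about (504..626, -161..-34). Its front faces roughly 74° in world, because the base plate shows on the +y side and the full wall on the -y side. The interface has no command for tilting the tool. So I plan to hold the lid by its grip bar and reach under the hood with its rim to press the roller, with the gripper vertical in front of the hood edge.

```bash
cat >> h.py <<'E'
from scipy.spatial.transform import Rotation as Ro
def plan(x,y,z,ydir=None):
    s=r.state(); q=s['orientation']; R=Ro.from_quat([q[1],q[2],q[3],q[0]]).as_matrix(); t=np.array(s['tcp_pos'])
    yd=np.degrees(np.arctan2(R[1,1],R[0,1])); d=np.array([x,y,z])-t
    print('t',round(s['time_s'],2),'tcp',t.round(1),'ydir',round(yd,1),'tilt',round(np.degrees(np.arccos(-R[2,2])),2),'q6',round(s['qpos'][5],2),'F',np.round(s['contact_force'],1),'grip',round(s['grip_width']*94,1),'gf',round(s['grasp_force'],1))
    print('shift cm',(R.T@d/10).round(2))
    if ydir is not None:
        e=(yd-ydir+90)%180-90   # tool z down: +twist lowers yaw
        R2=R@Ro.from_euler('z',e,degrees=True).as_matrix()
        print('twist',round(e,1),'(q6 delta ~ same sign?) shift after twist',(R2.T@d/10).round(2))
E
python3 -c "
from h import *
plan(362,-294,205,-8)"
```

```text
t 1.3 tcp [154.9 553.8 205.5] ydir 74.4 tilt 0.0 q6 -0.12 F [-0.  -0.1  0.2] grip 94.1 gf 0.0
shift cm [-4.278e+01 -7.606e+01  4.000e-02]
twist 82.4 (q6 delta ~ same sign?) shift after twist [-8.107e+01  3.230e+01  4.000e-02]
```

Request:
{"method": "apply_moves", "body": {"rows": [{"dx": -3.05, "dy": -5.4}, {"dx": -3.05, "dy": -5.4}, {"dx": -3.05, "dy": -5.4}, {"dx": -3.05, "dy": -5.4}, {"dx": -3.05, "dy": -5.4}, {"dx": -3.05, "dy": -5.4}, {"dx": -3.05, "dy": -5.4}, {"dx": -3.05, "dy": -5.4}, {"dx": -3.05, "dy": -5.4}, {"dx": -3.05, "dy": -5.4}, {"dx": -3.05, "dy": -5.4}, {"dx": -3.05, "dy": -5.4}, {"twist": 10.3}, {"twist": 10.3}, {"twist": 10.3}, {"twist": 10.3}, {"twist": 10.3}, {"twist": 10.3}, {"twist": 10.3}, {"twist": 10.3}], "grip": 5}}

```text
invalid input at $.rows[0]: expected keys dx, dy, dz, twist
```

```bash
python3 - <<'E'
from h import *
np.set_printoptions(precision=1,suppress=True)
plan(362,-294,205,-8)
p=cap('wrist','w1.png'); print([(x['rect'],x['conf']) for x in r.recognise(p,'lid_grip')])
c=[-T[:3,:3].T@T[:3,3] for k,d,T in [K(p)]]; print(c, K(p)[2][:3,:3])
E
```

```text
t 1.3 tcp [154.9 553.8 205.5] ydir 74.4 tilt 0.0 q6 -0.12 F [-0.  -0.1  0.2] grip 94.1 gf 0.0
shift cm [-42.8 -76.1   0. ]
twist 82.4 (q6 delta ~ same sign?) shift after twist [-81.1  32.3   0. ]
[]
[array([ 75.8, 575.9, 383.4])] [[ 0.3  1.   0. ]
 [ 0.9 -0.3  0.3]
 [ 0.3 -0.1 -1. ]]
```

View pics/w1.png

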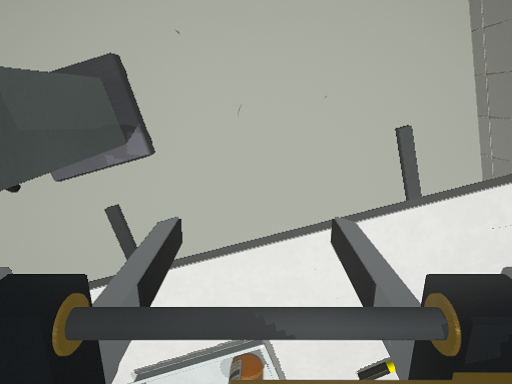

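That wrist picture only shows the start pose: fingers at (180,220) and (340,220), floor, and the tray at the bottom. Every row needs all four keys, so I'll resend the move.

Request:
{"method": "apply_moves", "body": {"rows": [{"dx": -3.05, "dy": -5.4, "dz": 0, "twist": 0}, {"dx": -3.05, "dy": -5.4, "dz": 0, "twist": 0}, {"dx": -3.05, "dy": -5.4, "dz": 0, "twist": 0}, {"dx": -3.05, "dy": -5.4, "dz": 0, "twist": 0}, {"dx": -3.05, "dy": -5.4, "dz": 0, "twist": 0}, {"dx": -3.05, "dy": -5.4, "dz": 0, "twist": 0}, {"dx": -3.05, "dy": -5.4, "dz": 0, "twist": 0}, {"dx": -3.05, "dy": -5.4, "dz": 0, "twist": 0}, {"dx": -3.05, "dy": -5.4, "dz": 0, "twist": 0}, {"dx": -3.05, "dy": -5.4, "dz": 0, "twist": 0}, {"dx": -3.05, "dy": -5.4, "dz": 0, "twist": 0}, {"dx": -3.05, "dy": -5.4, "dz": 0, "twist": 0}, {"dx": 0, "dy": 0, "dz": 0, "twist": 10.3}, {"dx": 0, "dy": 0, "dz": 0, "twist": 10.3}, {"dx": 0, "dy": 0, "dz": 0, "twist": 10.3}, {"dx": 0, "dy": 0, "dz": 0, "twist": 10.3}, {"dx": 0, "dy": 0, "dz": 0, "twist": 10.3}, {"dx": 0, "dy": 0, "dz": 0, "twist": 10.3}, {"dx": 0, "dy": 0, "dz": 0, "twist": 10.3}, {"dx": 0, "dy": 0, "dz": 0, "twist": 10.3}], "grip": 5}}

```text
time_s: 3.9
tcp_pos: [332.8, -168.9, 205.6]
orientation: [0.0, 0.757, 0.654, 0.0]
contact_force: [0.1, 0.9, -0.3]
grip_width: 0.529
grasp_force: 0.0
```

```bash
python3 - <<'E'
from h import *
np.set_printoptions(precision=1,suppress=True)
plan(362,-294,205,-8)
p=cap('wrist','w2.png'); print([(x['rect'],x['conf']) for x in r.recognise(p,'lid_grip')])
# dark-bar segmentation near expected place
e=proj(p,[[365,-254,40],[357,-327,40],[362,-294,40]]); print(e)
E
```

```text
t 3.9 tcp [ 332.8 -168.9  205.6] ydir -8.4 tilt 0.02 q6 -0.51 F [ 0.1  0.9 -0.3] grip 49.7 gf 0.0
shift cm [-12.    4.7   0.1]
twist -0.4 (q6 delta ~ same sign?) shift after twist [-12.    4.6   0.1]
[([253.2, 191.0, 87.2, 112.9], 0.69)]
[[293.1 233.9]
 [293.4 286.5]
 [294.3 263.3]]
```

```bash
python3 - <<'E'
import cv2
cv2.imwrite('pics/w2c.png',cv2.resize(cv2.imread('pics/w2.png')[150:350,200:400],None,fx=3,fy=3,interpolation=2))
E
```

```text
(no output)
```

View pics/w2c.png

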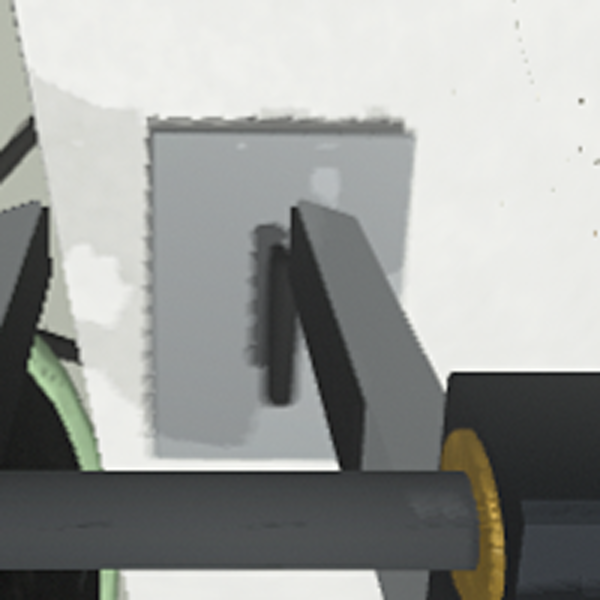

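The crop shows the bar from (283,248) to (280,403), and the lid plate's left edge from (153,130) to (155,456).

```bash
python3 - <<'E'
from h import *
np.set_printoptions(precision=1,suppress=True)
p=cap('wrist'); f=lambda x,y,z:atz(p,(200+x/3,150+y/3),z)[:2]
a,b=f(283,248,40),f(280,403,40); print(a,b,(a+b)/2,np.linalg.norm(a-b),np.degrees(np.arctan2(*(a-b)[::-1])))
c=[f(153,130,14),f(413,132,14),f(155,456,14)]; print(c,(c[1]+c[2])/2,np.degrees(np.arctan2(*(c[0]-c[2])[::-1])),np.degrees(np.arctan2(*(c[1]-c[0])[::-1])))
m=(c[1]+c[2])/2
plan(m[0],m[1],16,-8)
E
```

```text
[ 367.2 -252.4] [ 358.3 -323.6] [ 362.8 -288. ] 71.75098394512905 82.86669288361365
[array([ 321. , -203.8]), array([ 428.5, -220. ]), array([ 298.8, -361.4])] [ 363.6 -290.7] 81.9958964804583 -8.550090992160756
t 4.05 tcp [ 332.8 -168.9  205.5] ydir -7.9 tilt 0.02 q6 -0.52 F [-0.2  0.1  0.1] grip 50.2 gf 0.0
shift cm [-11.7   4.7  19. ]
twist 0.1 (q6 delta ~ same sign?) shift after twist [-11.6   4.7  19. ]
```

Request:
{"method": "apply_moves", "body": {"rows": [{"dx": -3.87, "dy": 1.55, "dz": 3, "twist": 0}, {"dx": -3.87, "dy": 1.55, "dz": 3, "twist": 0}, {"dx": -3.86, "dy": 1.55, "dz": 3, "twist": 0}, {"dx": 0, "dy": 0, "dz": 4, "twist": 0}, {"dx": 0, "dy": 0, "dz": 3, "twist": 0}, {"dx": 0, "dy": 0, "dz": 1.9, "twist": 0}, {"dx": 0, "dy": 0, "dz": 1, "twist": 0}, {"dx": 0, "dy": 0, "dz": 0, "twist": 0}], "grip": 5}}

```text
time_s: 5.05
tcp_pos: [362.6, -290.1, 16.1]
orientation: [-0.0, 0.754, 0.656, 0.0]
contact_force: [-0.3, 0.9, 0.3]
grip_width: 0.53
grasp_force: 0.0
```

Request:
{"method": "apply_moves", "body": {"rows": [{"dx": 0, "dy": 0, "dz": 0, "twist": 0}, {"dx": 0, "dy": 0, "dz": 0, "twist": 0}, {"dx": 0, "dy": 0, "dz": 0, "twist": 0}, {"dx": 0, "dy": 0, "dz": 0, "twist": 0}], "grip": 0, "grip_force": 50}}

```text
time_s: 5.55
tcp_pos: [363.2, -290.6, 16.8]
orientation: [0.001, 0.755, 0.656, 0.0]
contact_force: [0.0, 0.7, 0.7]
grip_width: 0.147
grasp_force: 42.2
```

```bash
python3 -c "
from h import *
plan(400,60,180,74)"
```

```text
t 5.55 tcp [ 363.2 -290.6   16.8] ydir -8.0 tilt 0.09 q6 -0.68 F [0.  0.7 0.7] grip 13.8 gf 42.2
shift cm [ 35.22  -1.24 -16.34]
twist -82.0 (q6 delta ~ same sign?) shift after twist [  6.1   34.71 -16.34]
```

Request:
{"method": "apply_moves", "body": {"rows": [{"dx": 0, "dy": 0, "dz": -2.4, "twist": 0}, {"dx": 0, "dy": 0, "dz": -5, "twist": 0}, {"dx": 0, "dy": 0, "dz": -6, "twist": 0}, {"dx": 5, "dy": -0.45, "dz": 0, "twist": 0}, {"dx": 5, "dy": -0.45, "dz": 0, "twist": 0}, {"dx": 5, "dy": -0.45, "dz": 0, "twist": 0}, {"dx": 5, "dy": -0.45, "dz": 0, "twist": 0}, {"dx": 5, "dy": -0.45, "dz": 0, "twist": 0}, {"dx": 5, "dy": -0.45, "dz": 0, "twist": 0}, {"dx": 5, "dy": -0.45, "dz": 0, "twist": 0}, {"dx": 0, "dy": 0, "dz": 0, "twist": -10.25}, {"dx": 0, "dy": 0, "dz": 0, "twist": -10.25}, {"dx": 0, "dy": 0, "dz": 0, "twist": -10.25}, {"dx": 0, "dy": 0, "dz": 0, "twist": -10.25}, {"dx": 0, "dy": 0, "dz": 0, "twist": -10.25}, {"dx": 0, "dy": 0, "dz": 0, "twist": -10.25}, {"dx": 0, "dy": 0, "dz": 0, "twist": -10.25}, {"dx": 0, "dy": 0, "dz": 0, "twist": -10.25}]}}

```text
time_s: 7.8
tcp_pos: [379.5, 60.7, 150.0]
orientation: [-0.001, 0.136, 0.991, -0.0]
contact_force: [0.2, -0.8, -2.6]
grip_width: 0.143
grasp_force: 50.0
```

```bash
python3 - <<'E'
from h import *
np.set_printoptions(precision=1,suppress=True)
plan(585,50,150,74)
p=cap('wrist','w3.png')
for n in ['oil_bottle_mid','coverslip_mid','eraser_mid','switch_box','shaker','roller']: print(n,[(np.round(x['rect']),x['conf']) for x in r.recognise(p,n)])
E
```

```text
t 7.8 tcp [379.5  60.7 150. ] ydir 74.3 tilt 0.08 q6 -1.32 F [ 0.2 -0.8 -2.6] grip 13.5 gf 50.0
shift cm [-20.1   4.5  -0. ]
twist 0.3 (q6 delta ~ same sign?) shift after twist [-20.1   4.6  -0. ]
oil_bottle_mid [(array([395., 344.,  40.,  27.]), 0.84)]
coverslip_mid []
eraser_mid []
switch_box [(array([ 99., 338.,  34.,  42.]), 0.92)]
shaker [(array([337., 252., 110., 132.]), 0.7), (array([159.,  97., 195., 210.]), 0.68)]
roller []
```

View pics/w3.png

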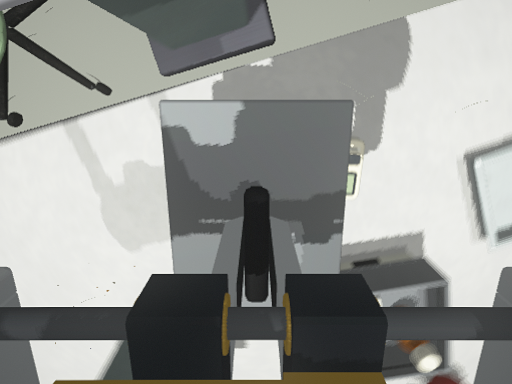

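The wrist view shows the lid held level (bar at (257,245)), the tub at lower right with the bottle near (420,355), and the box at lower left. Next I go out in front of the hood and slide the lid in.

Request:
{"method": "apply_moves", "body": {"rows": [{"dx": -5.1, "dy": 1.1, "dz": 0, "twist": 0}, {"dx": -5.1, "dy": 1.1, "dz": 0, "twist": 0}, {"dx": -5.1, "dy": 1.1, "dz": 0, "twist": 0}, {"dx": -5.1, "dy": 1, "dz": 0, "twist": 0}, {"dx": 0, "dy": -2, "dz": 0, "twist": 0}, {"dx": 0, "dy": -2, "dz": 0, "twist": 0}, {"dx": 0, "dy": -1, "dz": 0, "twist": 0}, {"dx": 0, "dy": -0.5, "dz": 0, "twist": 0}, {"dx": 0, "dy": 0, "dz": 0, "twist": 0}]}}

```text
time_s: 9.28
tcp_pos: [572.7, -7.2, 151.0]
orientation: [0.0, 0.14, 0.99, 0.0]
contact_force: [-0.0, -0.2, -3.2]
grip_width: 0.142
grasp_force: 50.0
```

```bash
python3 - <<'E'
from h import *
plan(570,-11,150,74)
a=cap('scene')['image'][160:240,225:345];b=cap('top')['image'][135:225,215:335]
f=lambda i,k:np.clip(cv2.resize(i,(780,k),interpolation=2).astype(float)*1.3,0,255).astype(np.uint8)
f=lambda i:cv2.resize(i,(400,400*i.shape[0]//i.shape[1]),interpolation=2)
A,B=f(a),f(b);A=np.vstack([A,np.zeros((B.shape[0]-A.shape[0],400,3),np.uint8)])
cv2.imwrite('pics/press.png',np.hstack([A,B]))
E
```

```text
t 9.28 tcp [572.7  -7.2 151. ] ydir 73.9 tilt 0.05 q6 -1.42 F [-0.  -0.2 -3.2] grip 13.4 gf 50.0
shift cm [ 0.15 -0.43  0.1 ]
twist -0.1 (q6 delta ~ same sign?) shift after twist [ 0.15 -0.43  0.1 ]
```

View pics/press.png

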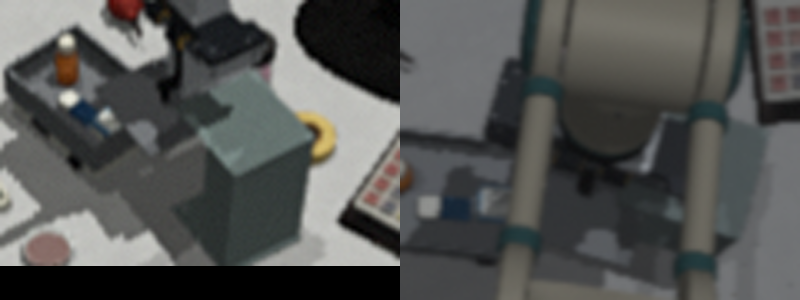

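Request:
{"method": "apply_moves", "body": {"rows": [{"dx": 0, "dy": -0.35, "dz": 0, "twist": 0}, {"dx": 0, "dy": 0, "dz": 1, "twist": 0}, {"dx": 0, "dy": 0, "dz": 1, "twist": 0}, {"dx": 0, "dy": 0, "dz": 0.6, "twist": 0}, {"dx": 0, "dy": 0, "dz": 0.6, "twist": 0}, {"dx": 0, "dy": 0, "dz": 0, "twist": 0}]}}

```text
time_s: 10.12
tcp_pos: [573.0, -9.4, 118.7]
orientation: [0.001, 0.139, 0.99, 0.001]
contact_force: [0.5, 4.7, 0.7]
grip_width: 0.141
grasp_force: 50.0
```

Request:
{"method": "apply_moves", "body": {"rows": [{"dx": 0, "dy": 0, "dz": 0.4, "twist": 0}, {"dx": 0, "dy": 0, "dz": 0.4, "twist": 0}, {"dx": 0, "dy": 0, "dz": 0.4, "twist": 0}, {"dx": 0, "dy": 0, "dz": 0, "twist": 0}]}}

```text
time_s: 10.62
tcp_pos: [572.9, -10.4, 106.3]
orientation: [0.001, 0.139, 0.99, 0.0]
contact_force: [2.1, 4.1, 3.0]
grip_width: 0.144
grasp_force: 50.0
```

Request:
{"method": "apply_moves", "body": {"rows": [{"dx": 0, "dy": 0, "dz": 0.3, "twist": 0}, {"dx": 0, "dy": 0, "dz": 0.2, "twist": 0}, {"dx": 0, "dy": 0, "dz": 0, "twist": 0}, {"dx": 0, "dy": 0, "dz": 0, "twist": 0}]}}

```text
time_s: 11.12
tcp_pos: [572.7, -10.6, 101.6]
orientation: [0.001, 0.139, 0.99, 0.0]
contact_force: [3.3, 4.3, 3.1]
grip_width: 0.141
grasp_force: 50.0
```

```bash
python3 - <<'E'
from h import *
plan(570,-11,150,74)
a=cap('scene','sp.png'); p=cap('wrist','wp.png')
print([(np.round(x['rect']),x['conf']) for x in r.recognise(p,'roller')],[(np.round(x['rect']),x['conf']) for x in r.recognise(a,'lid_grip')])
E
```

```text
t 11.12 tcp [572.7 -10.6 101.6] ydir 74.0 tilt 0.07 q6 -1.43 F [3.3 4.3 3.1] grip 13.3 gf 50.0
shift cm [ 0.24 -0.11 -4.84]
twist -0.0 (q6 delta ~ same sign?) shift after twist [ 0.24 -0.11 -4.84]
[] [(array([254., 191.,  32.,  28.]), 0.77)]
```

Request:
{"method": "apply_moves", "body": {"rows": [{"dx": 0, "dy": 0, "dz": 0.3, "twist": 0}, {"dx": 0, "dy": 0, "dz": 0, "twist": 0}, {"dx": 0, "dy": 0, "dz": 0, "twist": 0}, {"dx": 0, "dy": 0, "dz": -0.8, "twist": 0}, {"dx": 0, "dy": 0, "dz": -1.5, "twist": 0}, {"dx": 0, "dy": 0, "dz": -1.5, "twist": 0}, {"dx": 0, "dy": 0, "dz": -1.2, "twist": 0}, {"dx": 0, "dy": 3, "dz": 0, "twist": 0}, {"dx": 0, "dy": 5, "dz": 0, "twist": 0}, {"dx": 5, "dy": 0, "dz": 0, "twist": 0}, {"dx": 5, "dy": 0, "dz": 0, "twist": 0}, {"dx": 5, "dy": 0, "dz": 0, "twist": 0}, {"dx": 5, "dy": 0, "dz": 0, "twist": 0}]}}

```text
time_s: 12.95
tcp_pos: [399.8, 121.7, 148.3]
orientation: [-0.001, 0.14, 0.99, -0.0]
contact_force: [0.4, 0.4, -2.9]
grip_width: 0.145
grasp_force: 50.0
```

```bash
python3 - <<'E'
from h import *
plan(385,-150,150,-5)
E
```

```text
t 12.95 tcp [399.8 121.7 148.3] ydir 73.9 tilt 0.09 q6 -1.16 F [ 0.4  0.4 -2.9] grip 13.6 gf 50.0
shift cm [ -6.09 -26.52  -0.16]
twist 78.9 (q6 delta ~ same sign?) shift after twist [-27.19   0.9   -0.16]
```

Request:
{"method": "apply_moves", "body": {"rows": [{"dx": 0, "dy": 0, "dz": 0, "twist": 9.9}, {"dx": 0, "dy": 0, "dz": 0, "twist": 9.9}, {"dx": 0, "dy": 0, "dz": 0, "twist": 9.9}, {"dx": 0, "dy": 0, "dz": 0, "twist": 9.9}, {"dx": 0, "dy": 0, "dz": 0, "twist": 9.9}, {"dx": 0, "dy": 0, "dz": 0, "twist": 9.9}, {"dx": 0, "dy": 0, "dz": 0, "twist": 9.9}, {"dx": 0, "dy": 0, "dz": 0, "twist": 9.6}, {"dx": -5.4, "dy": 0.2, "dz": 0, "twist": 0}, {"dx": -5.4, "dy": 0.2, "dz": 0, "twist": 0}, {"dx": -5.4, "dy": 0.2, "dz": 0, "twist": 0}, {"dx": -5.4, "dy": 0.2, "dz": 0, "twist": 0}, {"dx": -5.4, "dy": 0.2, "dz": 0, "twist": 0}, {"dx": 0, "dy": 0, "dz": 5, "twist": 0}, {"dx": 0, "dy": 0, "dz": 4, "twist": 0}, {"dx": 0, "dy": 0, "dz": 2.5, "twist": 0}, {"dx": 0, "dy": 0, "dz": 1.2, "twist": 0}, {"dx": 0, "dy": 0, "dz": 0.3, "twist": 0}, {"dx": 0, "dy": 0, "dz": 0, "twist": 0}]}}

```text
time_s: 15.32
tcp_pos: [389.4, -148.5, 19.1]
orientation: [0.001, 0.737, 0.676, 0.0]
contact_force: [-0.1, -0.5, -3.0]
grip_width: 0.145
grasp_force: 50.0
```

```bash
python3 - <<'E'
from h import *
plan(385,-150,16.5,-5)
E
```

```text
t 15.32 tcp [ 389.4 -148.5   19.1] ydir -4.9 tilt 0.07 q6 -0.45 F [-0.1 -0.5 -3. ] grip 13.6 gf 50.0
shift cm [-0.18 -0.43  0.26]
twist 0.1 (q6 delta ~ same sign?) shift after twist [-0.18 -0.43  0.26]
```

Request:
{"method": "apply_moves", "body": {"rows": [{"dx": 0, "dy": 0, "dz": 0.2, "twist": 0}, {"dx": 0, "dy": 0, "dz": 0, "twist": 0}]}}

```text
time_s: 15.58
tcp_pos: [389.5, -148.6, 17.1]
orientation: [0.001, 0.737, 0.676, 0.0]
contact_force: [0.3, -0.2, -1.4]
grip_width: 0.144
grasp_force: 50.0
```

Request:
{"method": "apply_moves", "body": {"rows": [{"dx": 0, "dy": 0, "dz": 0, "twist": 0}, {"dx": 0, "dy": 0, "dz": 0, "twist": 0}, {"dx": 0, "dy": 0, "dz": -3, "twist": 0}, {"dx": 0, "dy": 0, "dz": -6, "twist": 0}, {"dx": 0, "dy": 0, "dz": -6, "twist": 0}, {"dx": 0, "dy": 0, "dz": -3.3, "twist": 0}, {"dx": 5.4, "dy": 0, "dz": 0, "twist": 0}, {"dx": 5.4, "dy": 0, "dz": 0, "twist": 0}, {"dx": 5.4, "dy": 3, "dz": 0, "twist": 0}, {"dx": 5.4, "dy": 3, "dz": 0, "twist": 0}, {"dx": 5.4, "dy": 3, "dz": 0, "twist": 0}, {"dx": 0, "dy": 6.2, "dz": 0, "twist": 0}, {"dx": 0, "dy": 0, "dz": 0, "twist": 0}], "grip": 4.6}}

```text
time_s: 17.2
tcp_pos: [566.9, 108.2, 198.1]
orientation: [0.0, 0.737, 0.676, 0.0]
contact_force: [0.1, -0.3, 1.5]
grip_width: 0.49
grasp_force: 0.0
```

```bash
python3 - <<'E'
from h import *
plan(575,168,130,-5)
p=cap('wrist','w5.png')
for n in ['oil_bottle_mid','coverslip_mid','eraser_mid','shaker','roller']: print(n,[(np.round(x['rect']),x['conf']) for x in r.recognise(p,n)])
E
```

```text
t 17.2 tcp [566.9 108.2 198.1] ydir -4.9 tilt 0.04 q6 0.15 F [ 0.1 -0.3  1.5] grip 46.1 gf 0.0
shift cm [6.03 0.29 6.81]
twist 0.1 (q6 delta ~ same sign?) shift after twist [6.03 0.28 6.81]
oil_bottle_mid [(array([248., 102.,  25.,  29.]), 0.82)]
coverslip_mid [(array([228., 186.,  29.,  32.]), 0.69)]
eraser_mid [(array([229., 135.,  20.,  45.]), 0.79)]
shaker [(array([187.,  76., 119., 164.]), 0.87)]
roller [(array([262., 340.,  22.,  24.]), 0.63)]
```

View pics/w5.png

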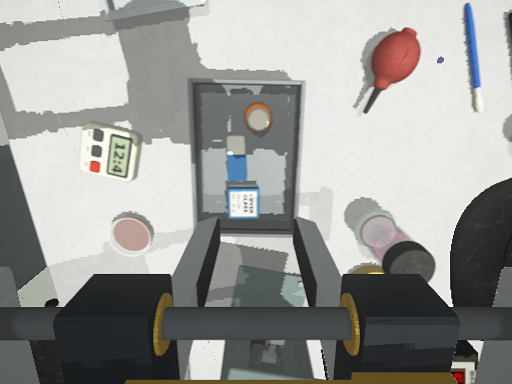

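The wrist view shows the tub rim corners at (190,79), (304,79), (296,236) and (193,235), with the bottle cap centre at (259,119). The coverslip box and eraser lie flat, and the roller is visible near (273,352).

```bash
python3 - <<'E'
from h import *
np.set_printoptions(precision=1,suppress=True)
p=cap('wrist')
c=np.array([atz(p,u,75) for u in [(190,79),(304,79),(296,236),(193,235)]])[:,:2]
print(c,c.mean(0),[np.linalg.norm(c[i]-c[(i+1)%4]) for i in range(4)],[np.degrees(np.arctan2(*(c[(i+1)%4]-c[i])[::-1])) for i in range(4)])
b=atz(p,(259,119),100); print('cap',b,'box rect ctr',atz(p,(260.5,116.5),95))
print('roller',atz(p,(273,352),102), 'rest proj', proj(p,[[571.5,-62,102]]))
plan(b[0],b[1],79,-5)
E
```

```text
[[509.1 208.6]
 [614.3 199.4]
 [598.7  41. ]
 [489.   51.9]] [552.8 125.2] [np.float64(105.63530791879374), np.float64(159.1152774646039), np.float64(110.17997352136264), np.float64(158.02265760735528)] [np.float64(-5.019767524844123), np.float64(-95.63242042464881), np.float64(174.35268532450468), np.float64(82.71736051714694)]
cap [569.6 168.6 100. ] box rect ctr [571.1 170.3  95. ]
roller [563.5 -82.9 102. ] rest proj [[278.9 335.8]]
t 17.55 tcp [562.3 107.3 200.1] ydir -5.0 tilt 0.02 q6 0.15 F [-0.3 -0.1 -0.6] grip 46.1 gf 0.0
shift cm [ 6.2  0.2 12.1]
twist 0.0 (q6 delta ~ same sign?) shift after twist [ 6.2  0.2 12.1]
```

```bash
python3 - <<'E'
from h import *
np.set_printoptions(precision=1,suppress=True)
p=cap('wrist','w6.png'); old=cv2.imread('pics/w5.png'); 
res=cv2.matchTemplate(p['image'],old[70:245,180:310],cv2.TM_CCOEFF_NORMED); _,v,_,l=cv2.minMaxLoc(res); s=np.array(l)-[180,70]
print('shift',s,v)
c=np.array([atz(p,np.array(u)+s,75) for u in [(190,79),(304,79),(296,236),(193,235)]])[:,:2]
print(c,c.mean(0))
b=atz(p,np.array((259,119))+s,100); print('cap',b)
plan(b[0],b[1],79,-5)
E
```

```text
shift [ 5 -2] 0.9082493185997009
[[514.1 210. ]
 [619.2 200.7]
 [604.4  42.8]
 [494.9  53.7]] [558.2 126.8]
cap [574.3 170.  100. ]
t 17.6 tcp [562.5 107.4 200.1] ydir -5.0 tilt 0.04 q6 0.15 F [ 0.1  0.2 -0. ] grip 45.8 gf 0.0
shift cm [ 6.3  0.6 12.1]
twist 0.0 (q6 delta ~ same sign?) shift after twist [ 6.3  0.6 12.1]
```

Request:
{"method": "apply_moves", "body": {"rows": [{"dx": 3.2, "dy": 0.3, "dz": 2, "twist": 0}, {"dx": 3.1, "dy": 0.3, "dz": 2, "twist": 0}, {"dx": 0, "dy": 0, "dz": 3, "twist": 0}, {"dx": 0, "dy": 0, "dz": 3, "twist": 0}, {"dx": 0, "dy": 0, "dz": 2.1, "twist": 0}, {"dx": 0, "dy": 0, "dz": 0, "twist": 0}, {"dx": 0, "dy": 0, "dz": 0, "twist": 0}]}}

```text
time_s: 18.48
tcp_pos: [575.4, 170.0, 79.7]
orientation: [0.0, 0.737, 0.676, 0.001]
contact_force: [0.1, -0.2, 0.3]
grip_width: 0.491
grasp_force: 0.0
```

Request:
{"method": "apply_moves", "body": {"rows": [{"dx": 0, "dy": 0, "dz": 0, "twist": 0}, {"dx": 0, "dy": 0, "dz": 0, "twist": 0}, {"dx": 0, "dy": 0, "dz": 0, "twist": 0}, {"dx": 0, "dy": 0, "dz": 0, "twist": 0}], "grip": 0, "grip_force": 15}}

```text
time_s: 18.98
tcp_pos: [575.1, 170.0, 78.9]
orientation: [0.0, 0.737, 0.676, 0.0]
contact_force: [0.1, -0.3, 1.9]
grip_width: 0.223
grasp_force: 14.8
```

Request:
{"method": "apply_moves", "body": {"rows": [{"dx": 0, "dy": 0, "dz": -2, "twist": 0}, {"dx": 0, "dy": 0, "dz": -4, "twist": 0}, {"dx": 2, "dy": -1.5, "dz": 0, "twist": 0}, {"dx": 4.2, "dy": -3.2, "dz": 0, "twist": 0}, {"dx": 4.2, "dy": -3.2, "dz": 0, "twist": 0}, {"dx": 4.1, "dy": -3.2, "dz": 0, "twist": 0}, {"dx": 2, "dy": -1.5, "dz": 0, "twist": 0}, {"dx": 0, "dy": 0, "dz": 0, "twist": 0}, {"dx": 0, "dy": 0, "dz": 3.5, "twist": 0}, {"dx": 0, "dy": 0, "dz": 3, "twist": 0}, {"dx": 0, "dy": 0, "dz": 1.8, "twist": 0}, {"dx": 0, "dy": 0, "dz": 0.5, "twist": 0}, {"dx": 0, "dy": 0, "dz": 0, "twist": 0}]}}

```text
time_s: 20.6
tcp_pos: [464.2, 344.6, 50.6]
orientation: [0.0, 0.737, 0.676, 0.0]
contact_force: [0.4, 0.5, -0.5]
grip_width: 0.223
grasp_force: 14.4
```

```bash
python3 - <<'E'
from h import *
plan(464,345,48,-5)
p=cap('wrist','w7.png')
for n in ['oil_bottle_mid','tray','amber_bottle']: print(n,[(np.round(x['rect']),x['conf']) for x in r.recognise(p,n)])
q=cap('scene','s7.png')
for n in ['oil_bottle_mid','tray','amber_bottle']: print(n,[(np.round(x['rect']),x['conf']) for x in r.recognise(q,n)])
E
```

```text
t 20.6 tcp [464.2 344.6  50.6] ydir -5.0 tilt 0.01 q6 0.61 F [ 0.4  0.5 -0.5] grip 21.0 gf 14.4
shift cm [ 0.04 -0.02  0.26]
twist 0.0 (q6 delta ~ same sign?) shift after twist [ 0.04 -0.02  0.26]
oil_bottle_mid [(array([236., 191.,  39.,  71.]), 0.96), (array([145.,   1., 208., 293.]), 0.47)]
tray [(array([145.,   1., 208., 294.]), 0.63)]
amber_bottle [(array([158.,   0., 121.,  93.]), 0.79)]
oil_bottle_mid []
tray [(array([163., 163.,  52.,  32.]), 0.88)]
amber_bottle [(array([170., 148.,  13.,  26.]), 0.52)]
```

Request:
{"method": "apply_moves", "body": {"rows": [{"dx": 0, "dy": 0, "dz": 0.2, "twist": 0}, {"dx": 0, "dy": 0, "dz": 0.15, "twist": 0}, {"dx": 0, "dy": 0, "dz": 0, "twist": 0}, {"dx": 0, "dy": 0, "dz": 0, "twist": 0}]}}

```text
time_s: 21.5
tcp_pos: [463.5, 345.3, 47.3]
orientation: [-0.0, 0.737, 0.676, 0.0]
contact_force: [-1.4, -1.0, 3.3]
grip_width: 0.224
grasp_force: 15.0
```

Request:
{"method": "apply_moves", "body": {"rows": [{"dx": 0, "dy": 0, "dz": 0, "twist": 0}, {"dx": 0, "dy": 0, "dz": 0, "twist": 0}, {"dx": 0, "dy": 0, "dz": 0, "twist": 0}, {"dx": 0, "dy": 0, "dz": -3, "twist": 0}, {"dx": 0, "dy": 0, "dz": -6, "twist": 0}, {"dx": 0, "dy": 0, "dz": -6, "twist": 0}, {"dx": 0, "dy": 0, "dz": 0, "twist": 0}], "grip": 5}}

```text
time_s: 22.38
tcp_pos: [466.5, 346.9, 202.4]
orientation: [0.001, 0.737, 0.676, 0.006]
contact_force: [0.3, 0.3, -0.7]
grip_width: 0.531
grasp_force: 0.0
```

```bash
python3 - <<'E'
from h import *
np.set_printoptions(precision=1,suppress=True)
p=cap('wrist','w8.png')
for x in r.recognise(p,'oil_bottle_mid')[:1]:
    print(np.round(x['rect']),x['conf'])
print('upright proj foot/top',proj(p,[[464,345,2],[464,345,68]]))
plan(400,120,200,-5); plan(389.5,-148.6,140,-5)
E
```

```text
[242. 154.  21.  32.] 0.72
upright proj foot/top [[253.2 166.2]
 [253.2 179.7]]
t 22.48 tcp [463.4 345.1 197.2] ydir -4.9 tilt 0.05 q6 0.61 F [-0.4  0.1 -0.3] grip 49.8 gf 0.0
shift cm [-23.   -4.4  -0.3]
twist 0.1 (q6 delta ~ same sign?) shift after twist [-23.   -4.3  -0.3]
t 22.48 tcp [463.4 345.1 197.2] ydir -4.9 tilt 0.05 q6 0.61 F [-0.4  0.1 -0.3] grip 49.8 gf 0.0
shift cm [-49.8  -3.1   5.7]
twist 0.1 (q6 delta ~ same sign?) shift after twist [-49.8  -3.1   5.7]
```

Request:
{"method": "apply_moves", "body": {"rows": [{"dx": -4.6, "dy": 1.95, "dz": 0, "twist": 0}, {"dx": -4.6, "dy": 1.95, "dz": 0, "twist": 0}, {"dx": -4.6, "dy": 1.95, "dz": 0, "twist": 0}, {"dx": -4.6, "dy": 1.95, "dz": 0, "twist": 0}, {"dx": -4.6, "dy": 1.95, "dz": 0, "twist": 0}, {"dx": -4.6, "dy": 1.95, "dz": 0, "twist": 0}, {"dx": 0, "dy": 0, "dz": 0, "twist": 0}, {"dx": 0, "dy": 0, "dz": 0, "twist": 0}]}}

```text
time_s: 23.48
tcp_pos: [555.1, 60.5, 195.1]
orientation: [-0.002, 0.737, 0.676, -0.001]
contact_force: [0.5, 0.4, -0.3]
grip_width: 0.536
grasp_force: 0.0
```

```bash
python3 - <<'E'
from h import *
np.set_printoptions(precision=1,suppress=True)
p=cap('wrist','w9.png'); np.save('T9.npy',p['world_to_cam']); plan(389.5,-148.6,140,-5)
for n in ['shaker','roller']: print(n,[(np.round(x['rect']),x['conf']) for x in r.recognise(p,n)])
def box(cx,cy,a,hx,hy,z):
    c,s=np.cos(np.radians(a)),np.sin(np.radians(a))
    return [[cx+c*u-s*v,cy+s*u+c*v,z] for u,v in [(-hx,-hy),(hx,-hy),(hx,hy),(-hx,hy)]]
im=p['image'].copy()
np.savetxt('tmp',proj(p,box(555,126,-5,55,80,75)),fmt='%.0f'); print(open('tmp').read())
u=proj(p,box(555,126,-5,55,80,75)).mean(0); x0,y0=int(u[0]-85),int(u[1]-110); x0=max(x0,0);y0=max(y0,0); print(x0,y0)
cv2.imwrite('pics/w9c.png',cv2.resize(np.clip(im[y0:y0+190,x0:x0+190].astype(float)*1.3,0,255).astype(np.uint8),(570,570),interpolation=2))
E
```

```text
t 23.52 tcp [555.2  61.  195.6] ydir -4.9 tilt 0.18 q6 0.07 F [0.1 0.3 0.6] grip 50.1 gf 0.0
shift cm [-22.3 -14.7   5.6]
twist 0.1 (q6 delta ~ same sign?) shift after twist [-22.3 -14.7   5.6]
shaker [(array([195.,  18., 127., 178.]), 0.97)]
roller [(array([274., 287.,  25.,  19.]), 0.71)]
197 195
306 195
314 19
187 19

165 0
```

View pics/w9c.png

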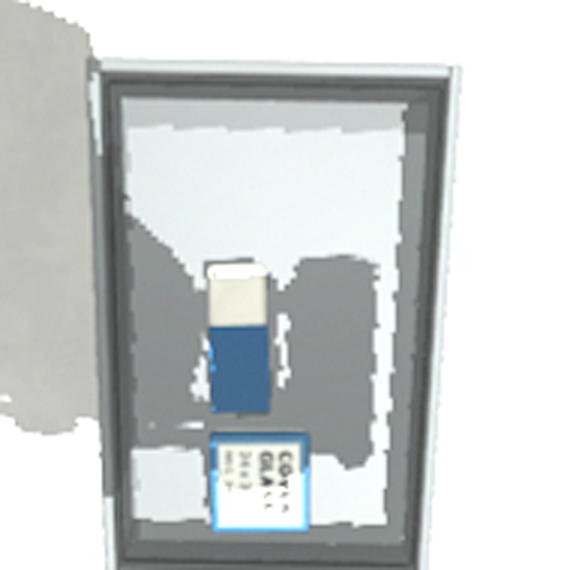

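The crop shows the tub's rim: outer top corners at (90,58) and (461,66), left edge down to (106,570), right edge down to (427,570). The eraser and coverslip box are lying in place.

```bash
python3 - <<'E'
from h import *
np.set_printoptions(precision=1,suppress=True)
p=cap('wrist'); p=dict(p); p['world_to_cam']=np.load('T9.npy')
f=lambda x,y:atz(p,(165+x/3,y/3),75)[:2]
TL,TR,BL,BR=f(90,58),f(461,66),f(106,570),f(427,570)
print(TL,TR,BL,BR,np.linalg.norm(TL-TR),np.linalg.norm(BL-BR))
an=lambda d:np.degrees(np.arctan2(d[1],d[0]))
print(an(TL-BL),an(TR-BR),an(TR-TL))
a=np.radians((an(TL-BL)+an(TR-BR))/2); u=np.array([np.cos(a),np.sin(a)])
print('centre',(TL+TR)/2-80*u, 'bottom y at px588', f(266,588))
E
```

```text
[514.  209.7] [620.8 198.1] [497.2  55.6] [604.6  46.3] 107.42025799201431 107.84780833368033
83.78264579118252 83.93349206018114 -6.1846585543572665
centre [558.8 124.4] bottom y at px588 [550.2  44.7]
```

Request:
{"method": "apply_moves", "body": {"rows": [{"dx": -4.46, "dy": -2.94, "dz": 0, "twist": 0}, {"dx": -4.46, "dy": -2.94, "dz": 0, "twist": 0}, {"dx": -4.46, "dy": -2.94, "dz": 0, "twist": 0}, {"dx": -4.46, "dy": -2.94, "dz": 0, "twist": 0}, {"dx": -4.46, "dy": -2.94, "dz": 0, "twist": 0}, {"dx": 0, "dy": 0, "dz": 5, "twist": 0}, {"dx": 0, "dy": 0, "dz": 5, "twist": 0}, {"dx": 0, "dy": 0, "dz": 4, "twist": 0}, {"dx": 0, "dy": 0, "dz": 2, "twist": 0}, {"dx": 0, "dy": 0, "dz": 0, "twist": 0}, {"dx": 0, "dy": 0, "dz": 0, "twist": 0}]}}

```text
time_s: 25.05
tcp_pos: [391.6, -149.4, 37.8]
orientation: [0.001, 0.737, 0.676, 0.0]
contact_force: [0.6, 0.2, 0.3]
grip_width: 0.533
grasp_force: 0.0
```

```bash
python3 - <<'E'
from h import *
plan(389.5,-148.6,17,-5)
E
```

```text
t 25.05 tcp [ 391.6 -149.4   37.8] ydir -4.9 tilt 0.1 q6 -0.45 F [0.6 0.2 0.3] grip 50.1 gf 0.0
shift cm [ 0.06 -0.22  2.08]
twist 0.1 (q6 delta ~ same sign?) shift after twist [ 0.06 -0.22  2.08]
```

Request:
{"method": "apply_moves", "body": {"rows": [{"dx": 0, "dy": -0.2, "dz": 1.2, "twist": 0}, {"dx": 0, "dy": 0, "dz": 0.8, "twist": 0}, {"dx": 0, "dy": 0, "dz": 0, "twist": 0}, {"dx": 0, "dy": 0, "dz": 0, "twist": 0}]}}

```text
time_s: 25.55
tcp_pos: [388.8, -149.3, 17.0]
orientation: [0.0, 0.737, 0.676, 0.0]
contact_force: [1.3, -1.1, 0.6]
grip_width: 0.532
grasp_force: 0.0
```

Request:
{"method": "apply_moves", "body": {"rows": [{"dx": 0, "dy": 0, "dz": 0, "twist": 0}, {"dx": 0, "dy": 0, "dz": 0, "twist": 0}, {"dx": 0, "dy": 0, "dz": 0, "twist": 0}, {"dx": 0, "dy": 0, "dz": 0, "twist": 0}, {"dx": 0, "dy": 0, "dz": -3, "twist": 0}, {"dx": 0, "dy": 0, "dz": -5, "twist": 0}, {"dx": 0, "dy": 0, "dz": -5, "twist": 0}, {"dx": 0, "dy": 0, "dz": 0, "twist": 0}], "grip": 0, "grip_force": 40}}

```text
time_s: 26.55
tcp_pos: [391.1, -150.6, 149.9]
orientation: [0.004, 0.737, 0.676, 0.001]
contact_force: [1.0, -0.7, -3.6]
grip_width: 0.145
grasp_force: 40.0
```

```bash
python3 - <<'E'
from h import *
plan(400,125,150,-6.1);plan(558,125,150,-6.1)
E
```

```text
t 26.55 tcp [ 391.1 -150.6  149.9] ydir -4.9 tilt 0.47 q6 -0.45 F [ 1.  -0.7 -3.6] grip 13.6 gf 40.0
shift cm [27.53 -1.48 -0.11]
twist 1.2 (q6 delta ~ same sign?) shift after twist [27.5  -2.04 -0.11]
t 26.55 tcp [ 391.1 -150.6  149.9] ydir -4.9 tilt 0.47 q6 -0.45 F [ 1.  -0.7 -3.6] grip 13.6 gf 40.0
shift cm [28.89 14.27  0.  ]
twist 1.2 (q6 delta ~ same sign?) shift after twist [29.18 13.67  0.  ]
```

Request:
{"method": "apply_moves", "body": {"rows": [{"dx": 5.5, "dy": 0, "dz": 0, "twist": 0}, {"dx": 5.5, "dy": 0, "dz": 0, "twist": 0}, {"dx": 5.5, "dy": 0, "dz": 0, "twist": 0}, {"dx": 5.5, "dy": 0, "dz": 0, "twist": 0}, {"dx": 5.5, "dy": 0, "dz": 0, "twist": 0}, {"dx": 0.7, "dy": 5, "dz": 0, "twist": 0}, {"dx": 0.7, "dy": 5, "dz": 0, "twist": 0}, {"dx": 0, "dy": 3, "dz": 0, "twist": 0}, {"dx": 0, "dy": 1.3, "dz": 0, "twist": 0}, {"dx": 0, "dy": 0, "dz": 0, "twist": 1.2}, {"dx": 0, "dy": 0, "dz": 0, "twist": 0}, {"dx": 0, "dy": 0, "dz": 0, "twist": 0}]}}

```text
time_s: 28.05
tcp_pos: [554.7, 126.4, 147.1]
orientation: [-0.0, 0.744, 0.668, -0.0]
contact_force: [-0.7, 0.6, -2.2]
grip_width: 0.141
grasp_force: 40.0
```

```bash
python3 - <<'E'
from h import *
plan(558,125,95,-6.1)
E
```

```text
t 28.05 tcp [554.7 126.4 147.1] ydir -6.1 tilt 0.04 q6 0.21 F [-0.7  0.6 -2.2] grip 13.3 gf 40.0
shift cm [-0.11  0.35  5.21]
twist -0.0 (q6 delta ~ same sign?) shift after twist [-0.11  0.35  5.21]
```

Request:
{"method": "apply_moves", "body": {"rows": [{"dx": -0.1, "dy": 0.3, "dz": 3, "twist": 0}, {"dx": 0, "dy": 0, "dz": 1.8, "twist": 0}, {"dx": 0, "dy": 0, "dz": 0.3, "twist": 0}, {"dx": 0, "dy": 0, "dz": 0, "twist": 0}, {"dx": 0, "dy": 0, "dz": 0, "twist": 0}]}}

```text
time_s: 28.68
tcp_pos: [559.6, 125.2, 97.1]
orientation: [0.001, 0.744, 0.668, 0.001]
contact_force: [0.2, -0.5, -2.1]
grip_width: 0.146
grasp_force: 40.0
```

Request:
{"method": "apply_moves", "body": {"rows": [{"dx": 0, "dy": 0, "dz": 0.4, "twist": 0}, {"dx": 0, "dy": 0, "dz": 0.3, "twist": 0}, {"dx": 0, "dy": 0, "dz": 0, "twist": 0}]}}

```text
time_s: 29.05
tcp_pos: [558.6, 125.1, 88.6]
orientation: [-0.0, 0.744, 0.668, -0.0]
contact_force: [-0.9, 0.6, -3.1]
grip_width: 0.143
grasp_force: 40.0
```

Request:
{"method": "apply_moves", "body": {"rows": [{"dx": 0, "dy": 0, "dz": 0.2, "twist": 0}, {"dx": 0, "dy": 0, "dz": 0.2, "twist": 0}, {"dx": 0, "dy": 0, "dz": 0.1, "twist": 0}, {"dx": 0, "dy": 0, "dz": 0, "twist": 0}]}}

```text
time_s: 29.55
tcp_pos: [558.8, 125.1, 84.0]
orientation: [-0.0, 0.744, 0.668, -0.0]
contact_force: [-0.9, -0.6, -0.7]
grip_width: 0.145
grasp_force: 40.0
```

Contact came at the expected seated height (84 mm), so I release and retreat.

Request:
{"method": "apply_moves", "body": {"rows": [{"dx": 0, "dy": 0, "dz": 0, "twist": 0}, {"dx": 0, "dy": 0, "dz": 0, "twist": 0}, {"dx": 0, "dy": 0, "dz": 0, "twist": 0}, {"dx": 0, "dy": 0, "dz": -2, "twist": 0}, {"dx": 0, "dy": 0, "dz": -4, "twist": 0}, {"dx": 0, "dy": 0, "dz": -6, "twist": 0}, {"dx": -5, "dy": 0, "dz": 0, "twist": 0}, {"dx": -3, "dy": 0, "dz": 0, "twist": 0}, {"dx": 0, "dy": 0, "dz": 0, "twist": 0}, {"dx": 0, "dy": 0, "dz": 0, "twist": 0}], "grip": 4}}

```text
time_s: 30.8
tcp_pos: [550.4, 46.2, 203.9]
orientation: [-0.0, 0.744, 0.668, 0.0]
contact_force: [-0.2, 0.2, -0.1]
grip_width: 0.424
grasp_force: 0.0
```

```bash
python3 - <<'E'
from h import *
plan(558,125,95,-6.1)
a=cap('wrist')['image'][0:300,100:400]; b=cap('scene')['image'][140:220,150:300]
B=cv2.resize(b,(400,213),interpolation=2)
A=cv2.resize(a,(400,400)); B=np.vstack([B,np.zeros((187,400,3),np.uint8)])
cv2.imwrite('pics/end.png',np.hstack([A,B]))
E
```

```text
t 30.8 tcp [550.4  46.2 203.9] ydir -6.1 tilt 0.06 q6 0.06 F [-0.2  0.2 -0.1] grip 39.8 gf 0.0
shift cm [ 7.9  -0.09 10.9 ]
twist -0.0 (q6 delta ~ same sign?) shift after twist [ 7.9  -0.08 10.9 ]
```

View pics/end.png

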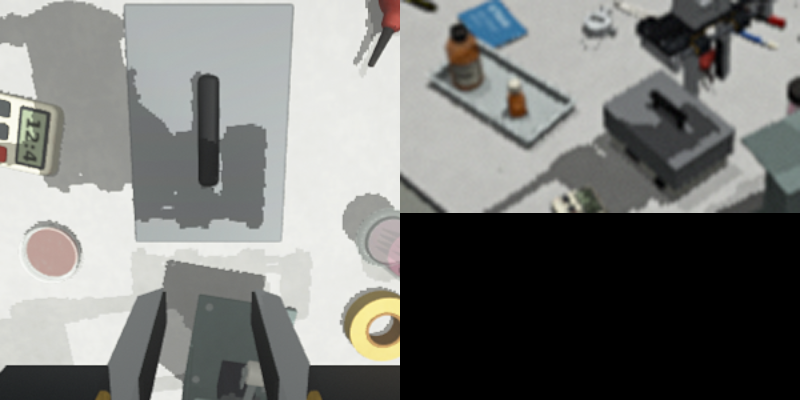

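The lid covers the tub evenly (bar at (208,130)), both bottles stand upright in the tray, and the roller is up at (250,375). I'm handing it in.

```bash
python3 -c "
from rig import r
print(r.sign_off())"
```

```text
the job is handed in; nothing more can be done
None
```

I handed the job in at about 31 s: the lid sits at seated height on the tub, the small bottle stands upright in the tray, and the eraser and coverslip box are still in the tub. The moves can't tilt the tool, so I pressed the roller with the held lid's rim, not the fingers; that it passed the click is judged from force and depth only, and the hand-in gave no verdict.

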